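# Tamp the dry clay lumps level in the reclaim bin

## Task

Take the wooden tamper with the broad flat round foot and press down with it the two dry clay lumps that sit up on top of the others in the reclaim bin, until they lie in the bin level with the rest. Push the two lumps only with the tamper, not with the hand, and then stand the tamper upright on the bench beside the bin and let go of it.

Things in the scene. Friction and masses are not known exactly. Their poses are not given: they have to be found in the camera images.
- tamper_center (a point): Tamper: wooden disc foot 100 mm across, 22 mm thick, with a plain round upright handle 30 mm across up to 120 mm above the underside; 0.3 kg. Stands on its foot on the bench, on the robot's right. Point on its axis, 60 mm above the underside; z up the handle. Grip the handle 40 to 110 mm above the underside. A pounder of like height, foot only 54 mm across, stands near: not this one.
- bin: Reclaim bin: pale wooden open box fixed to the bench, outside 157 mm (x) by 212 mm (y) by 60 mm high, walls and floor 6 mm. Origin at the centre of its underside, z up. On its floor a loose layer of six clay lumps 32 mm tall (tops 38 mm above the underside), two rows of three along y, 46 mm apart, with room around them to spread; two more sit on top.
- proud0_center (a point): Raised dry clay lump, eight-sided barrel shape, 40 mm across, 32 mm tall, flat top and bottom, 50 g; point at its centre, 16 mm above its underside. It starts in the hollow between four lumps of the layer, about 19 mm higher than they are, -23 mm along the bin's y from its middle. Pressed straight down with a flat foot (5 to 20 N) it wedges its neighbours apart and sinks to the floor.
- proud1_center (a point): Raised dry clay lump, eight-sided barrel shape, 40 mm across, 32 mm tall, flat top and bottom, 50 g; point at its centre, 16 mm above its underside. It starts in the hollow between four lumps of the layer, about 19 mm higher than they are, +23 mm along the bin's y from its middle. Pressed straight down with a flat foot (5 to 20 N) it wedges its neighbours apart and sinks to the floor.
There are look-alikes about, which are no part of the job. What is shaped like the part that bears proud0_center but green or orange is not meant. Leave any pink look-alike of the part that bears tamper_center alone.

How it is judged:
By the outcome, as a careful person would: the job done as asked, in the order asked, and still so for the second after the job is handed in, with the robot touching nothing.
It also fails if it takes over 48 s, if anything falls off the work surface, if the arm or the gripper's body presses on something with over 40 N, if the wrist force passes 120 N, or if a joint passes its speed limit or range.

## Robot

A 7-joint arm with a two-finger parallel gripper is mounted at the origin on the work surface. World frame = base frame: x ahead of the robot, y to its left, z up, the work surface at z = 0. Lengths are in m, angles in rad, forces in N, time in s.
With the tool pointing down it reaches from about 0.425 to 1.025 m from the base axis. Payload 9.4 kg.
Tool frame: the origin (TCP) lies at the very end of the fingers, on their centre line; the grasp point (between the pads) lies 19 mm behind it; z points along the fingers, y is the direction in which the jaws open and shut (so a half turn about z gives the same grasp; the last joint's range is limited). The gripper opens to 93 mm and grips with 3 to 60 N. Pads are 15 mm wide; open, the fingers measure 128 mm over their backs; the gripper's body (75 mm by 188 mm) begins 65 mm behind the grasp point.
Start: joints at [-1.218, 0.599, -0.003, 1.599, 0.002, 0.943, -0.08], TCP at [0.302, 0.659, 0.219] pointing down, gripper open.
Joint ranges: [-2.57, 2.57], [-0.35, 1.97], [-1.29, 1.29], [0.11, 2.56], [-1.05, 4.19], [0.11, 1.86], [-2.63, 2.63]. Speed limits (rad/s): [2.22, 2.22, 3.01, 3.01, 3.14, 3.14, 3.14].

## Interface

Orientations are given as a unit quaternion [x, y, z, w].
In Python, from rig import move_pose, move_straight, movej, open_gripper, grasp, wait, solve_ik, get_state, read_camera, Unreachable, finish_job gives the robot as it stands. Calls block until the motion is done:
- move_pose(position, orientation): joint-space move of the TCP to a pose.
- move_straight(position, frame=None, feed=0.15, threshold=None): straight line of the TCP; frame=None keeps the orientation; feed is the mean speed in m/s. With threshold (N) it stops when the force on the tool has changed by that much, and returns True; else False.
- movej(angles): joint-space move.
- open_gripper() and grasp(grip_force=None): open the fingers fully, or close them until they stop; grip_force is the grip in N (None keeps the last).
- wait(seconds).
- solve_ik(position, orientation): joint angles nearest the present ones, or None.
- get_state(): the state.
- read_camera(name): name is "scene" or "top" or "wrist"; returns a dict with "image" (480x640x3 uint8, red, green, blue), "K" (3x3 intrinsics, pixels), "origin" and "attitude" of the camera in the world. Camera axes: x right, y up, looking along -z (the intrinsics and any distortion apply to the point x, -y, -z); pixel columns grow to the right and rows downward; lengths in m; the calibration is good to about 2 mm. A picture is of the moment at which its call begins. There is no depth.
A pose or a line that the arm cannot do raises Unreachable and nothing moves.
- finish_job(): hands the job in, once; it reports no verdict.
The state is a dict: "time": time; "joint_pos": joint angles; "joint_velocities": joint speeds; "effort": joint torques, N m; "ee_pos": TCP position; "tcp_rot": TCP orientation; "wrist_force": force on the tool from outside, world axes, zero at the start; "wrist_torque": the same for the moment, N m; "gripper_width": opening from 0.0 (shut) to 1.0 (fully open).
Only numpy, scipy, OpenCV 4.12 (cv2) and the standard library are available. Lean on these libraries where they do the work, as an engineer would, in place of code of your own. Each camera call takes 0.05 s, during which the arm holds its last target.

## Working session

There is one attempt and no reset: what is moved stays moved. The work goes in short steps, each a Python script; the robot and the scene stay as the last script left them, time stands still between calls to the robot, and variables do not carry over. Pictures are saved under pics/ and viewed, and the job is handed in when it is done.

```bash
mkdir -p pics; ls; python3 - <<'E'
from rig import *
import cv2, numpy as np
for n in ("scene","top"):
    c=read_camera(n); cv2.imwrite(f"pics/{n}0.png",c["image"][:,:,::-1])
    print(n,c["K"],c["origin"],c["attitude"],[k for k in c if k not in("image",)])
    np.savez(f"{n}0.npz",**{k:np.array(v) for k,v in c.items()})
s=get_state();print(s["time"],s["ee_pos"],s["tcp_rot"],s["gripper_width"])
E
```

```text
pics
scene [[483.82974377   0.         322.14611332]
 [  0.         483.82974377 245.08277275]
 [  0.           0.           1.        ]] [0.97481814 0.18710131 0.62123634] [0.18499135 0.3253602  0.80298978 0.46381715] ['K', 'origin', 'attitude']
top [[598.9321022    0.         312.87524228]
 [  0.         598.9321022  235.80523964]
 [  0.           0.           1.        ]] [ 0.31082723 -0.07418656  1.07028374] [-0.07448802  0.08029485  0.71058177 -0.695038  ] ['K', 'origin', 'attitude']
0.1 [0.30191188 0.65866532 0.21781969] [ 2.13214554e-01  9.77005140e-01 -7.08893778e-04 -9.29914334e-05] 0.9967222555149854
```

View pics/scene0.png

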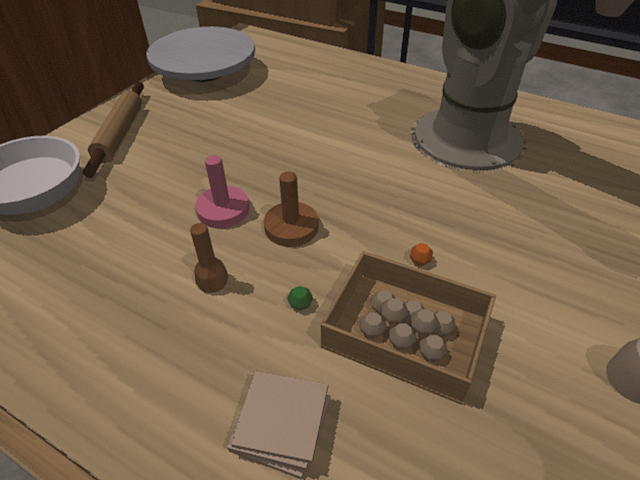

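View pics/top0.png

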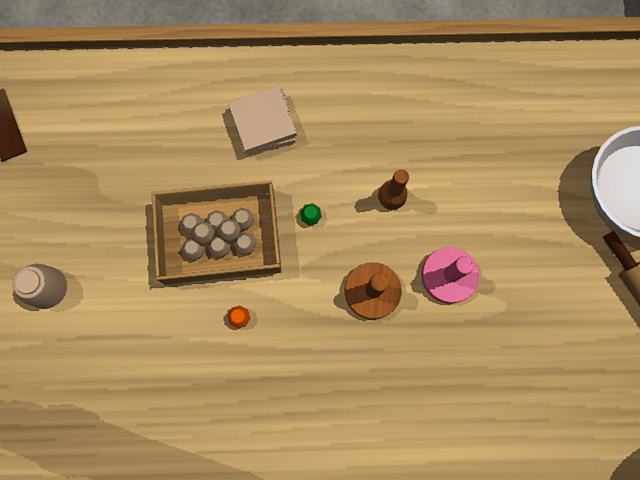

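In the top view there are three candidates. The brown one with the wide foot (373,290) fits. The narrow-footed pounder (393,190) and the pink look-alike (451,275) don't. I'll confirm this in an enlarged crop.

```bash
cat > h.py <<'E'
import numpy as np
from scipy.spatial.transform import Rotation as R
def ray(c,u,v):
    K=np.array(c["K"]);d=np.array([(u-K[0,2])/K[0,0],-(v-K[1,2])/K[1,1],-1.])
    return np.array(c["origin"]),R.from_quat(c["attitude"]).apply(d)
def atz(c,u,v,z):
    o,d=ray(c,u,v); return o+d*(z-o[2])/d[2]
def proj(c,p):
    q=R.from_quat(c["attitude"]).inv().apply(np.atleast_2d(p)-np.array(c["origin"]));K=np.array(c["K"])
    return np.c_[K[0,2]+K[0,0]*q[:,0]/-q[:,2],K[1,2]+K[1,1]*q[:,1]/q[:,2]]
def crop(img,u0,v0,u1,v1,s,fn,step=20):
    import cv2
    a=cv2.resize(np.ascontiguousarray(img[v0:v1,u0:u1,::-1]),None,fx=s,fy=s,interpolation=cv2.INTER_CUBIC)
    for u in range(-(-u0//step)*step,u1,step):
        cv2.line(a,((u-u0)*s,0),((u-u0)*s,6),(255,255,0),1);cv2.putText(a,str(u),((u-u0)*s,16),0,.4,(255,255,0),1)
    for v in range(-(-v0//step)*step,v1,step):
        cv2.line(a,(0,(v-v0)*s),(6,(v-v0)*s),(255,255,0),1);cv2.putText(a,str(v),(8,(v-v0)*s+4),0,.4,(255,255,0),1)
    cv2.imwrite(fn,a)
E
python3 - <<'E'
import numpy as np
from h import *
t=np.load("top0.npz");s=np.load("scene0.npz")
crop(t["image"],330,160,490,330,3,"pics/top_t.png")
crop(t["image"],140,170,290,290,5,"pics/top_b.png")
crop(s["image"],310,240,510,400,4,"pics/sc_b.png")
E
```

```text
(no output)
```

View pics/top_t.png

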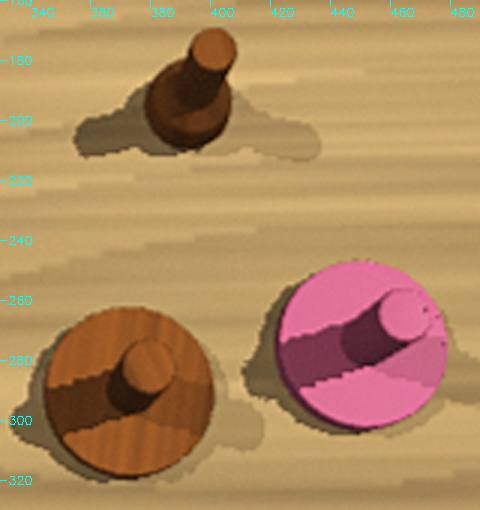

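View pics/top_b.png

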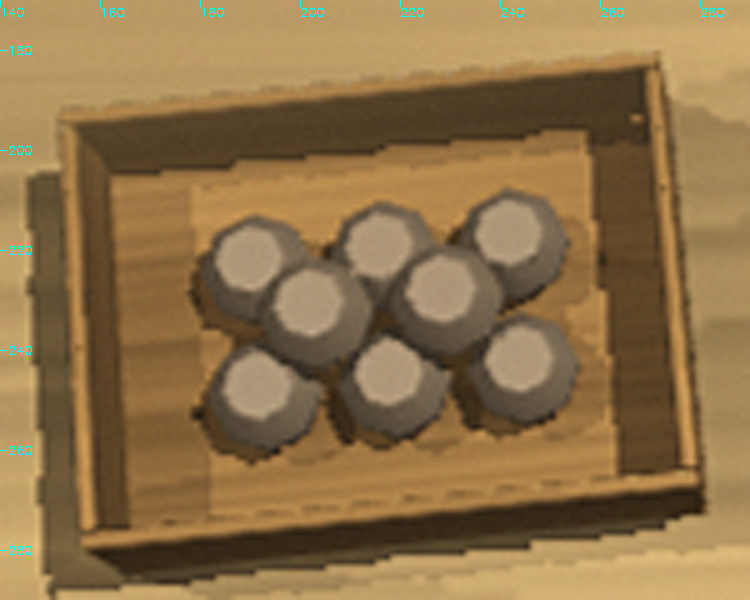

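View pics/sc_b.png

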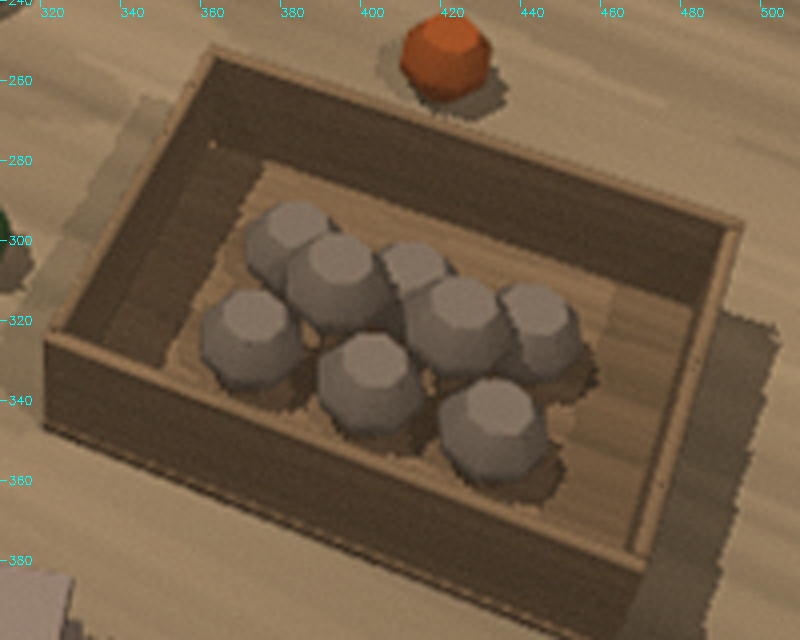

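```bash
python3 - <<'E'
import numpy as np
from h import *
np.set_printoptions(precision=4,suppress=True)
t=np.load("top0.npz");s=np.load("scene0.npz")
print("handle top",atz(t,379.7,282.3,.12),"foot",atz(t,373.2,289.5,.022))
print("scene handle",atz(s,289,176,.12))
print("px0/1 top",atz(t,228.2,228,.057),atz(t,203.8,230.4,.057))
print("scene",atz(s,395.2,304.8,.057),atz(s,426,315.8,.057))
c=[atz(t,*p,.06) for p in((152.8,192.4),(272,181.6),(280.6,266),(157,279))]
print(np.array(c),np.mean(c,0)); 
print([np.linalg.norm(c[i]-c[(i+1)%4]) for i in range(4)])
c=[atz(s,*p,.06) for p in((362.5,251.5),(495.5,295.5),(471,382.5),(321.5,323.5))]
print(np.array(c),np.mean(c,0)); 
for i in range(4): d=c[(i+1)%4]-c[i];print(np.linalg.norm(d),np.degrees(np.arctan2(d[1],d[0])))
L=[(190,221.6),(215.7,218.5),(241,217),(191.5,246.6),(217.6,244.5),(243.8,241.6)]
print(np.array([atz(t,*p,.038) for p in L]))
crop(s["image"],190,150,330,290,4,"pics/sc_t.png")
E
```

```text
handle top [ 0.4441 -0.1896  0.12  ] foot [ 0.4454 -0.1894  0.022 ]
scene handle [ 0.4467 -0.1856  0.12  ]
px0/1 top [0.5537 0.0616 0.057 ] [0.5503 0.1038 0.057 ]
scene [0.5566 0.0639 0.057 ] [0.5527 0.1097 0.057 ]
[[ 0.6199  0.1938  0.06  ]
 [ 0.6354 -0.0153  0.06  ]
 [ 0.4843 -0.0288  0.06  ]
 [ 0.4665  0.1813  0.06  ]] [0.5515 0.0827 0.06  ]
[np.float64(0.20965724761102814), np.float64(0.15170063878024648), np.float64(0.21080365747255275), np.float64(0.15397312161769927)]
[[ 0.4882 -0.0237  0.06  ]
 [ 0.4704  0.1846  0.06  ]
 [ 0.623   0.1975  0.06  ]
 [ 0.6397 -0.0112  0.06  ]] [0.5553 0.0868 0.06  ]
0.20903833277522404 94.88024276143811
0.15309273367343296 4.837695394399407
0.20931175705449423 -85.42374585322884
0.15198265727321653 -175.26458283981003
[[0.5713 0.1319 0.038 ]
 [0.576  0.0864 0.038 ]
 [0.5778 0.0416 0.038 ]
 [0.526  0.1283 0.038 ]
 [0.5288 0.0825 0.038 ]
 [0.533  0.0365 0.038 ]]
```

View pics/sc_t.png

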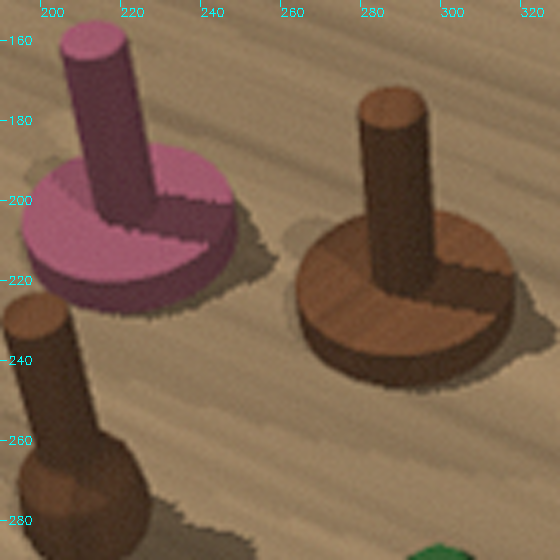

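The crop confirms it. The plain brown tamper with the wide disc foot (scene 288,177 at the handle top) is the one meant. The pounder (foot at about 212,271) has a narrow foot, and the third is pink. Next I'll move above it and check with the wrist camera.

```bash
python3 - <<'E'
from rig import *
from h import *
import numpy as np
np.set_printoptions(precision=4,suppress=True)
t=np.load("top0.npz")
print("green",atz(t,311,214,.016),"orange",atz(t,238,317,.016),"pink top",atz(t,464,265,.12),"vase",atz(t,30,281,.1))
def q(yaw): # tool y at angle yaw in world, z down
    y=np.array([np.cos(yaw),np.sin(yaw),0]);z=np.array([0,0,-1.]);return R.from_matrix(np.c_[np.cross(y,z),y,z]).as_quat()
for yaw in (0,np.pi):
    for p in ([.4455,-.188,.25],[.4455,-.188,.07],[.553,.084,.2],[.48,-.115,.07]):
        print(yaw,p,solve_ik(p,q(yaw)))
E
```

```text
green [ 0.5864 -0.0831  0.016 ] orange [0.4031 0.0487 0.016 ] pink top [ 0.4692 -0.3267  0.12  ] vase [0.4616 0.3774 0.1   ]
0 [0.4455, -0.188, 0.25] [-0.2997  0.3374  0.7767  2.1332 -0.3322  0.7913  0.6859]
0 [0.4455, -0.188, 0.07] [ 0.2421  0.5649  0.0565  2.2712 -0.1     0.3077  0.3852]
0 [0.553, 0.084, 0.2] [-0.4957  0.4412  0.3427  2.0169 -0.2198  0.7182 -0.0169]
0 [0.48, -0.115, 0.07] [ 0.0439  0.5737  0.1088  2.2513 -0.186   0.3245  0.3119]
3.141592653589793 [0.4455, -0.188, 0.25] [-0.4972  0.4597  1.1291  2.1413 -0.5516  0.8716 -2.1764]
3.141592653589793 [0.4455, -0.188, 0.07] [ 0.7183  0.6309 -0.6259  2.2411  0.7998  0.5027  2.5976]
3.141592653589793 [0.553, 0.084, 0.2] [ 0.1068  0.4657 -0.5033  1.9792  0.3154  0.7729  2.5617]
3.141592653589793 [0.48, -0.115, 0.07] [ 0.4589  0.6077 -0.4829  2.2249  0.6568  0.4491  2.5869]
```

```bash
cat >> h.py <<'E'
def q(yaw=0.):
    y=np.array([np.cos(yaw),np.sin(yaw),0]);z=np.array([0,0,-1.]);return R.from_matrix(np.c_[np.cross(y,z),y,z]).as_quat()
E
python3 - <<'E'
from rig import *
from h import *
import cv2
np.set_printoptions(precision=4,suppress=True)
move_pose([.4455,-.188,.25],q())
c=read_camera("wrist");cv2.imwrite("pics/w1.png",c["image"][:,:,::-1])
np.savez("w1.npz",**{k:np.array(v) for k,v in c.items()})
s=get_state();print(s["time"],s["ee_pos"],s["wrist_force"],s["joint_pos"],c["origin"])
E
```

```text
3.1667 [ 0.4459 -0.1875  0.2499] [ 1.1258 -0.6554 -0.3232] [-0.3004  0.3377  0.7761  2.1329 -0.3323  0.7914  0.6858] [ 0.446  -0.1193  0.4157]
```

View pics/w1.png

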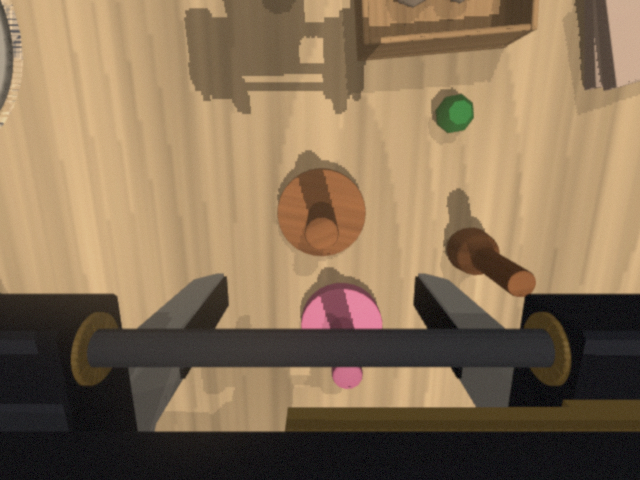

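```bash
python3 - <<'E'
from h import *
c=np.load("w1.npz");print(atz(c,321.5,211,.022),atz(c,321.5,236,.12))
E
```

```text
[ 0.44735022 -0.18477216  0.022     ] [ 0.44706619 -0.19007628  0.12      ]
```

The wrist view shows the brown tamper's foot at (321,211) and handle top at (321,236), which agrees with the other cameras: axis at about (0.4465, -0.188).

```bash
python3 - <<'E'
from rig import *
from h import *
np.set_printoptions(precision=4,suppress=True)
move_straight([.4465,-.188,.071],feed=.12)
grasp(60); s=get_state();print(s["time"],s["ee_pos"],s["gripper_width"],s["wrist_force"])
move_straight([.4465,-.188,.21],feed=.12); wait(.2)
s=get_state();print(s["time"],s["ee_pos"],s["gripper_width"],s["wrist_force"])
move_pose([.5535,.0845,.21],q(0.085)); wait(.2)
s=get_state();print(s["time"],s["ee_pos"],s["wrist_force"])
import cv2
for n in("scene","top"):
    c=read_camera(n);crop(c["image"],*( (250,130,530,400) if n=="scene" else (120,150,400,350)),2,f"pics/{n}1.png")
    np.savez(n+"1.npz",**{k:np.array(v) for k,v in c.items()})
E
```

```text
5.8167 [ 0.4465 -0.188   0.071 ] 0.3140687541303428 [-0.165  -0.187  -0.9933]
7.325 [ 0.4463 -0.188   0.2096] 0.3174419895458763 [ 0.13   -0.3894 -2.7331]
8.65 [0.5535 0.0828 0.2103] [-0.1762  0.4908 -2.3962]
```

View pics/scene1.png

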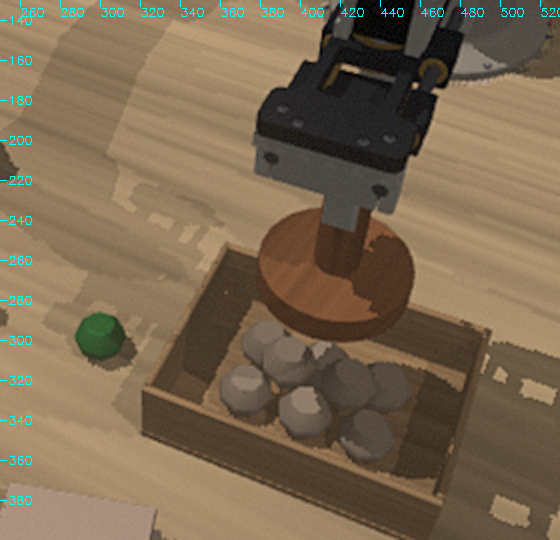

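View pics/top1.png

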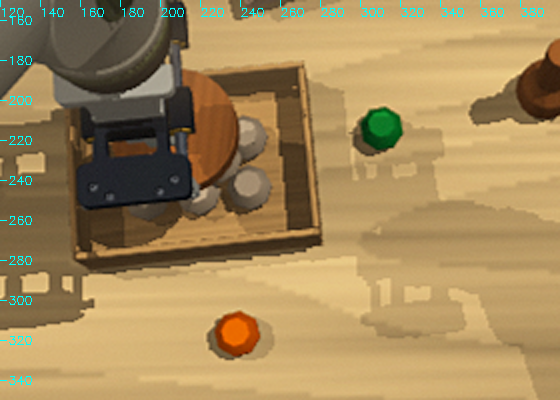

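The tamper hangs upright over the bin and is centred on the two raised lumps. Next is the press.

```bash
python3 - <<'E'
from rig import *
from h import *
np.set_printoptions(precision=4,suppress=True)
def p(h):
    s=get_state();print(h,round(s["time"],2),s["ee_pos"],s["wrist_force"],s["wrist_torque"],s["gripper_width"])
move_straight([.5535,.0845,.136],feed=.1);p("pre")
for z in (.128,.124,.120,.116,.112,.110):
    h=move_straight([.5535,.0845,z],feed=.02,threshold=45);p(h)
    if h: break
E
```

```text
pre 9.64 [0.5538 0.0844 0.1364] [ 0.6578 -0.2236 -2.2179] [-0.0688  0.0727 -0.0127] 0.31639601777022897
False 10.19 [0.5534 0.0845 0.1279] [-0.5599 -0.6849 -3.0537] [-0.0302  0.07    0.0109] 0.31258201764143323
False 10.54 [0.5533 0.0845 0.1238] [ 0.2711  0.8733 -2.9365] [-0.0699  0.0541 -0.021 ] 0.3165651866845353
False 10.89 [0.5532 0.0845 0.1197] [ 0.3237 -0.341  -2.1646] [-0.0285  0.0985 -0.0332] 0.3153204051850341
False 11.24 [0.5532 0.0845 0.1157] [ 1.0452 -0.0861 -2.1802] [-0.0342  0.0161 -0.0349] 0.31234867654199366
False 11.59 [0.5534 0.0845 0.1118] [ 0.3096 -0.7439 -2.7736] [-0.0792  0.0083  0.0243] 0.3148332033871462
False 11.84 [0.5534 0.0845 0.1099] [ 0.082   0.2835 -2.8413] [-0.0578  0.0543 -0.0266] 0.31282239115955096
```

```bash
python3 - <<'E'
from rig import *
from h import *
for n in("scene","top"):
    c=read_camera(n);crop(c["image"],*( (310,170,510,400) if n=="scene" else (130,160,290,290)),*((2,) if n=="x" else (3,)),f"pics/{n}2.png")
    np.savez(n+"2.npz",**{k:np.array(v) for k,v in c.items()})
E
```

```text
(no output)
```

View pics/scene2.png

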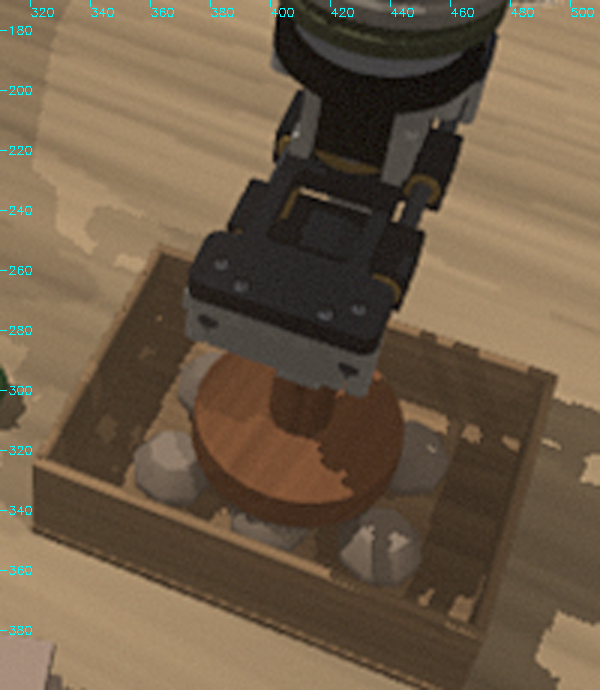

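View pics/top2.png

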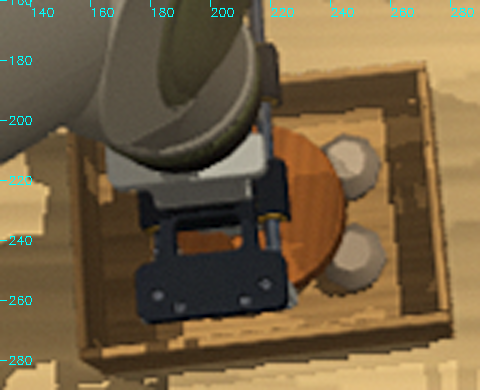

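```bash
python3 - <<'E'
from h import *
np.set_printoptions(precision=1,suppress=True)
s=np.load("scene2.npz");a=np.linspace(0,2*np.pi,200)
for zu in (.03,.039,.05,.06):
  for dz in(0,.022):
    p=proj(s,np.c_[.5535+.05*np.cos(a),.0845+.05*np.sin(a),np.full(200,zu+dz)])
    print(zu,dz,"min",p.min(0),"max",p.max(0))
E
```

```text
0.03 0 min [373.  293.3] max [441.4 349.5]
0.03 0.022 min [374.1 284.2] max [444.1 340.8]
0.039 0 min [373.5 289.6] max [442.5 346. ]
0.039 0.022 min [374.6 280.4] max [445.2 337.2]
0.05 0 min [374.  285.1] max [443.8 341.6]
0.05 0.022 min [375.1 275.7] max [446.6 332.6]
0.06 0 min [374.5 280.8] max [445.1 337.6]
0.06 0.022 min [375.7 271.2] max [447.9 328.3]
```

The foot underside sits at about 39 mm by the picture (bottom rim at row 346), so the lumps seem to have yielded almost without force. I'll press on to contact, then lift and look.

```bash
python3 - <<'E'
from rig import *
from h import *
np.set_printoptions(precision=4,suppress=True)
def p(h):
    s=get_state();print(h,round(s["time"],2),s["ee_pos"],s["wrist_force"],s["wrist_torque"],s["gripper_width"])
h=move_straight([.5535,.0845,.105],feed=.015,threshold=15);p(h)
move_straight([.5535,.0845,.21],feed=.12)
move_pose([.49,-.09,.24],q(0.0));p("up")
for n in("scene","top"):
    c=read_camera(n);crop(c["image"],*( (310,240,510,400) if n=="scene" else (140,170,290,290)),4,f"pics/{n}3.png")
    np.savez(n+"3.npz",**{k:np.array(v) for k,v in c.items()})
E
```

```text
True 12.18 [0.5537 0.0845 0.109 ] [-1.0265 -0.0213  6.8382] [-0.0488  0.3938  0.0041] 0.3151601776883111
up 13.95 [ 0.49   -0.0899  0.2398] [ 0.7138  1.0083 -3.0071] [-0.0352  0.0863  0.0514] 0.3156961619227087
```

View pics/scene3.png

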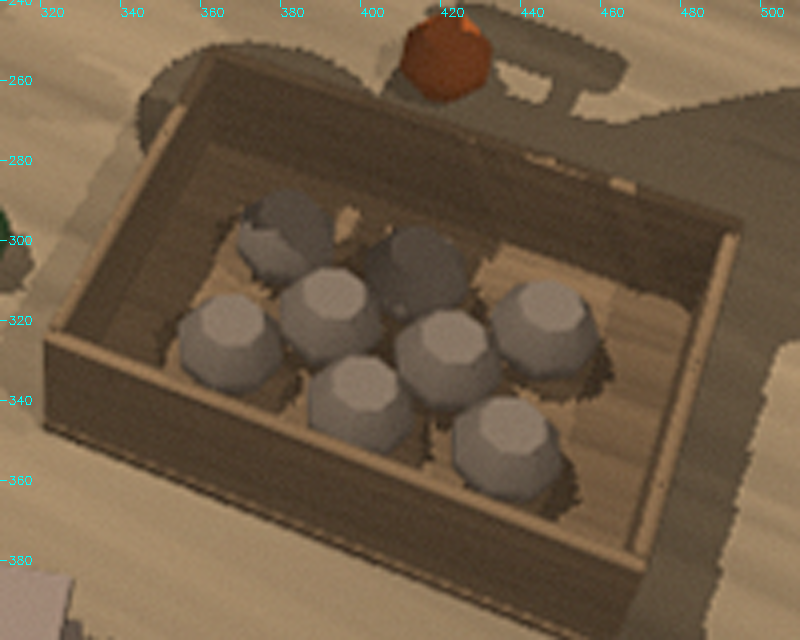

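View pics/top3.png

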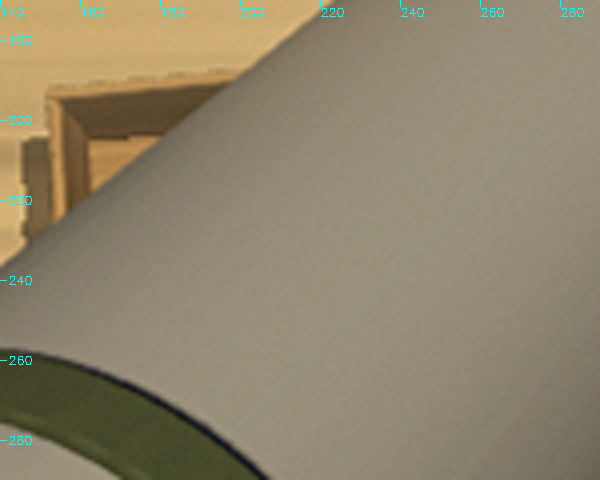

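```bash
python3 - <<'E'
from h import *
s=np.load("scene3.npz")
for z in (.057,.038):
    print(z,atz(s,393.7,313.5,z),atz(s,424,324.5,z))
# expected pixel when at xy from before
print(proj(s,[[.5566,.0639,.038],[.5527,.1097,.038],[.5566,.0639,.045],[.5527,.1097,.045]]))
# layer neighbours at 38mm
L=[(368.5,320),(400.5,336),(438.5,346),(447.5,315.5)]
print(np.array([atz(s,*l,.038) for l in L]))
E
```

```text
0.057 [0.57182195 0.06833549 0.057     ] [0.56796015 0.11275087 0.057     ]
0.038 [0.55825152 0.06433619 0.038     ] [0.55425968 0.11024721 0.038     ]
[[393.89092662 312.58524651]
 [424.04931418 323.5633316 ]
 [394.3785972  309.74724491]
 [424.76535284 320.74883929]]
[[0.5871288  0.03731845 0.038     ]
 [0.58915886 0.08874679 0.038     ]
 [0.57788618 0.14118504 0.038     ]
 [0.52225561 0.13415259 0.038     ]]
```

The raised lumps' tops are now at scene (394,313.5) and (424,324.5). That fits the 38 mm layer level to within 1 px, with all eight lumps spread over the floor. Next I'll stand the tamper beside the bin.

```bash
python3 - <<'E'
from rig import *
from h import *
np.set_printoptions(precision=4,suppress=True)
def p(h):
    s=get_state();print(h,round(s["time"],2),s["ee_pos"],s["wrist_force"],s["gripper_width"])
move_pose([.48,-.115,.16],q(0.0))
move_straight([.48,-.115,.078],feed=.08)
h=move_straight([.48,-.115,.0695],feed=.015,threshold=6);p(h)
open_gripper();wait(.3);p("open")
move_straight([.48,-.115,.25],feed=.12)
move_pose([.45,-.40,.35],q(0.0));wait(.2);p("end")
for n in("scene","top"):
    c=read_camera(n);crop(c["image"],*( (200,170,510,400) if n=="scene" else (130,160,440,330)),2,f"pics/{n}4.png")
    np.savez(n+"4.npz",**{k:np.array(v) for k,v in c.items()})
E
```

```text
True 16.15 [ 0.4801 -0.1149  0.0709] [-0.9665  0.6039  6.5915] 0.31820315113172315
open 17.57 [ 0.4797 -0.1147  0.0706] [-1.1126  0.3573  0.6008] 0.9990685125605551
end 20.57 [ 0.4508 -0.3986  0.3495] [ 0.4454 -0.5258  0.1346] 1.0021418981635424
```

View pics/scene4.png

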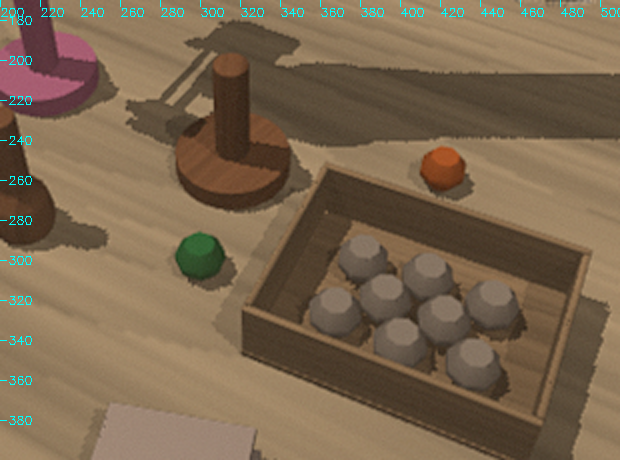

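View pics/top4.png

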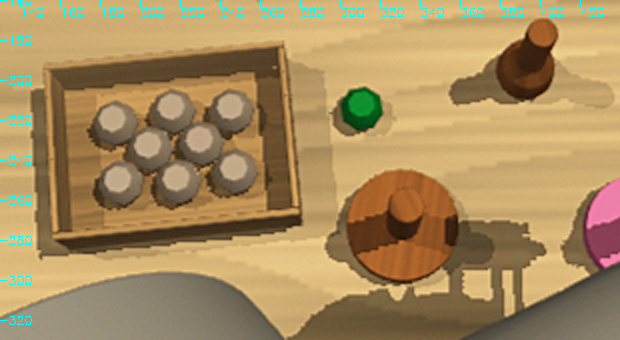

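```bash
python3 - <<'E'
from h import *
s=np.load("scene4.npz");t=np.load("top4.npz")
crop(s["image"],350,270,470,375,6,"pics/s5.png",10);crop(t["image"],165,195,260,265,8,"pics/t5.png",10)
E
```

```text
(no output)
```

View pics/s5.png

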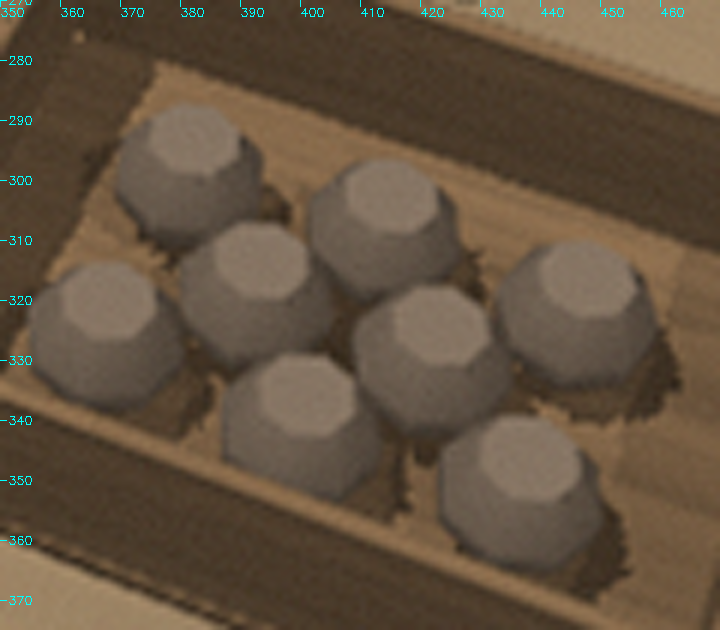

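View pics/t5.png

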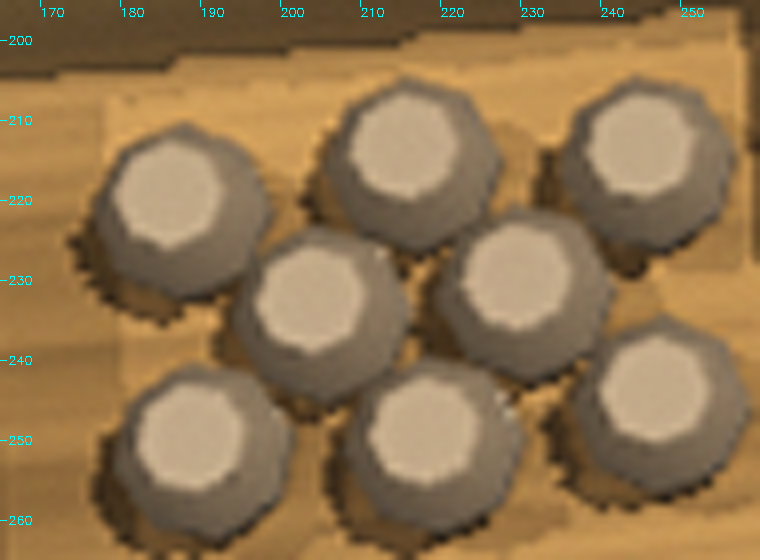

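```bash
python3 - <<'E'
from h import *
from scipy.optimize import least_squares
np.set_printoptions(precision=4,suppress=True)
s=np.load("scene4.npz");t=np.load("top4.npz")
S=[(391,137),(262,262),(393,197),(442,325),(110,300),(588,280),(307,396),(532,459)]
T=[(640,438-50),(515,276),(422,430),(310,298),(640,145),(190,435),(404,152),(168,192)]
T[0]=(655,390);S[0]=(196,138)
# pairs (scene->top): far-left row etc.
pairs=[((196,138),(655,390)),((393,197),(424,430)),((588,280),(190,436)),((110,300),(642,145)),((307,396),(404,152)),((532,459),(168,192)),((262,262),(516,276)),((442,325),(310,298))]
for (a,b) in pairs:
    a=np.array(a)/6+[350,270];b=np.array(b)/8+[165,195]
    r=least_squares(lambda p:np.r_[proj(s,p)[0]-a,proj(t,p)[0]-b],[.55,.08,.04],x_scale=.01)
    print(a,b,r.x,np.sqrt(2*r.cost))
E
```

```text
[382.6667 293.    ] [246.875 243.75 ] [0.5294 0.0324 0.0347] 0.7759973973879266
[415.5    302.8333] [218.   248.75] [0.5216 0.0833 0.0344] 0.7915243734829696
[448.     316.6667] [188.75 249.5 ] [0.5214 0.1346 0.0344] 0.7047784004426425
[368.3333 320.    ] [245.25  213.125] [0.5853 0.0355 0.0345] 0.8586382098887506
[401.1667 336.    ] [215.5 214. ] [0.5854 0.0883 0.0328] 0.47458726293786113
[438.6667 346.5   ] [186. 219.] [0.5767 0.1408 0.0349] 0.8167961176064562
[393.6667 313.6667] [229.5 229.5] [0.5561 0.0631 0.0342] 0.6124769911019758
[423.6667 324.1667] [203.75 232.25] [0.5519 0.1086 0.0348] 0.6691756788117907
```

All eight lump tops triangulate to within about 1–2 mm of each other (33–35 mm). The two that were raised, at 34.2 and 34.8 mm, are level with the rest. The tamper stands free and upright, so I'm handing in.

```bash
python3 - <<'E'
from rig import *
print(finish_job(),get_state()["time"])
E
```

```text
the job is handed in; nothing more can be done
the job is handed in; nothing more can be done
```

I took the brown broad-footed tamper by its handle and pressed both raised lumps down together. I then stood the tamper upright on the bench at about (0.48, -0.115), some 35 mm from the bin, and let go. I handed the job in at about 21 s.

**Lumps:** in the last pictures the two pressed lumps' tops triangulate to 34.2 and 34.8 mm, and the other six to 32.8–34.9 mm, so they are level with the rest. The absolute heights come out 3–4 mm below the stated 38 mm. The scene and top cameras also disagree by about 4 mm in position, so I take the difference as calibration error. The foot touched the layer at 38 mm, as expected.

**Force:** readings between the press steps showed almost no resistance, against the 5–20 N stated. Force only rose when the foot met the layer, where I stopped on a 15 N change. The pictures still show both lumps fully down.

**Tamper and surroundings:** the tamper is upright and released, with the arm moved clear. The pounder and the pink, green and orange look-alikes were not touched.

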